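# Open the shelf gate and hold the spice carousel with the marked jar at the front

### The arm

A 6-joint arm with a two-finger parallel gripper is mounted at the origin on the work surface. World frame = base frame: x ahead of the robot, y to its left, z up, the work surface at z = 0. Lengths are in m, angles in rad, forces in N, time in s.
With the tool pointing down it reaches from about 0.375 to 0.925 m from the base axis. Payload 5.7 kg.
Tool frame: the origin (TCP) lies on the centre line of the jaws, within the pads' length; the fingertips stand ahead of it and the grasp point (between the pads) lies 8 mm behind it (ctrl.tips_ahead is the z of the fingertips in the tool frame, in m); z points along the fingers, x is the direction in which the jaws open and shut, and the axes are right-handed (so a half turn about z gives the same grasp; the last joint's range is limited). The gripper opens to 88 mm and grips with 3 to 60 N. Pads are 20 mm wide; open, the fingers measure 115 mm over their backs; the gripper's body (75 mm by 178 mm) begins 61 mm behind the grasp point.
Start: joints at [-1.27, 0.359, 1.51, -0, 1.272, -0.115], TCP at [0.242, -0.549, 0.213] pointing down, gripper open.
Joint ranges: [-2.97, 2.97], [-1.01, 2.36], [0.21, 2.38], [-0.96, 4.11], [0.2, 2.71], [-2.98, 2.98]. Speed limits (rad/s): [2.39, 2.39, 3.14, 3.14, 3.14, 3.14].

### API

Orientations are given as a rotation vector (axis times angle).
In Python, from plant import ctrl gives the robot as it stands. The module is installed in compiled form; this text tells all that it offers.
- The arm moves only by the tool play_rows, never from a script. Its argument "rows" is a list of rows, each a list of 3 entries, a list of its own where there are three numbers: the turn, a rotation vector about the tool's x, y, z scaled (see below), then the shift along the tool's x, y, z scaled (see below), then the finger opening in mm, from 0 to 87.8. A call has 1 to 12 rows; each row is the pose to reach, as a shift and turn from the pose measured when the call began, along the tool's axes at that moment, turning the shorter way round; what a row does not reach only later rows make up. The controller multiplies each number of a shift by 0.25 m and each number of a turn by pi rad. A row lasts 1/8 s, in which the tool goes at most 62.5 mm and 10.7 degrees, less where a joint would pass 70% of its speed; a pose out of reach is approached as far as the arm can. A call with a number of a shift or a turn outside -1 to 1 is refused whole. A call with a gripper value outside its range is refused whole. The fingers move at their own pace and stop on an object; "force" is the grip in N (left out, the last holds). Time passes only in rows, so rows that repeat a pose let the fingers close. It gives the time, the measured TCP pose, the force and the opening at its end, in the units of the state.
- ctrl.get_state(): the state, without advancing time (a new reading comes with each control period).
- ctrl.get_image(name): name is "scene" or "side" or "wrist"; returns a dict with "frame" (400x640x3 uint8, red, green, blue), "z_map" (400x640 float32, m along the optical axis (not along the pixel's ray), 0 where there is no reading), "fx", "fy", "cx", "cy" (pixels), "rvec" (rotation vector, rad) and "tvec" (3), from world to camera coordinates, as OpenCV has them; the wrist camera has in their place "T_tool_cam" (4x4, takes a point from camera to tool coordinates, whose origin is the TCP and whose axes are the tool frame's). Camera axes: x right, y down, z forward; pixel columns grow to the right and rows downward; lengths in m; the calibration is good to about 2 mm. A picture is of the moment at which its call begins: read the wrist's pose just before it.
- ctrl.sign_off(): hands the job in, once; it reports no verdict.
The state is a dict: "time": time; "joint_pos": joint angles; "qd": joint speeds; "effort": joint torques, N m; "eef_pos": TCP position; "orientation": TCP orientation; "force": force on the tool from outside, world axes, zero at the start; "torque": the same for the moment, N m; "finger_gap": finger opening in m.
Only numpy, scipy, OpenCV 4.12 (cv2) and the standard library are available. Lean on these libraries where they do the work, as an engineer would, in place of code of your own. Each camera call takes 0.05 s, during which the arm holds its last target.

### The job

First push the little sliding gate on the front of the teak shelf fully open, until its spring catch clicks in and keeps it there. Then turn the jar carousel until the jar with the red mark stands in the middle of the gate opening, straight in front of the carousel's centre, and keep hold of the carousel: the job finishes with the gripper still closed on it, keeping it from turning. Leave the egg timer, the cookie cutter and the salt pot where they stand.

Things in the scene. Friction and masses are not known exactly. Their poses are not given: they have to be found in the camera images.
- shelf: Fixed teak shelf board, 300 x 560 x 25 mm (x, y, z), lying on the counter; origin on the counter, straight below the carousel's axis. Its -x side is the front, towards the robot: there, 107 mm from the origin, a dowel rail 71 mm high runs along y with a 150 mm wide opening in the middle. Placed anew and turned up to 0.2 rad each time.
- gate (a joint): Slide of the pale wooden gate (130 mm wide, 12 mm thick, top 70 mm above the counter), along +y of the shelf: 0 = shut across the opening, 0.12 (m) = fully open at its stop; starts at 0 to 0.03. Sliding takes 1 N. From 0.102 a spring ball resists (push up to about 6 N); past 0.111 it snaps in behind a nub on the gate, drives it to the stop and keeps it: latched is above 0.116.
- gate_knob (a point): The place to grip or push the gate: on the axis of the dark upright round peg (16 mm diameter, top 132 mm above the counter, 62 mm above the gate's top edge) at the middle of the gate; this point is 112 mm above the counter and moves with the gate.
- knob_home (a point): Fixed point where gate_knob is when the gate is fully open (joint 0.12).
- carousel: Turntable: pale wood disc 180 mm in diameter, top 41 mm above the counter, turning either way without end about a vertical axis (friction 30 mN m). Fixed in it: three clear glass jars (44 mm diameter, 60 mm from the axis, 120 degrees apart, cork tops 103 mm above the counter) and midway between them three brass pegs. Origin on the axis, 25 mm above the counter; its -x points to the marked jar.
- axis (a point): Fixed point on the turning axis of the carousel, 66 mm above the counter.
- marked_jar (a point): Centre of the marked jar (glass 50 mm tall, red disc on its cork lid and red band round the glass), 66 mm above the counter, 60 mm from the axis; moves with the carousel. It starts anywhere from 40 degrees off the front, either way round, to the very back.
- front_spot (a point): Fixed point, 66 mm above the counter, 60 mm in front of the axis, in the middle of the gate opening, above the line of a small brass inlay on the board: the marked jar's centre belongs here.
- peg0 (a point): Gripping point on an upright round brass peg (14 mm diameter, top 101 mm above the counter, 60 mm above the disc) fixed in the carousel 80 mm from the axis; the point is on the peg's axis, 83 mm above the counter. 60 degrees anticlockwise (from above) of the marked jar. 43 mm are free between each peg and the jars beside it.
- peg1 (a point): The same on the peg opposite the marked jar (180 degrees from it).
- peg2 (a point): The same on the peg 60 degrees clockwise of the marked jar.
- timer: Loose white porcelain egg timer, egg-shaped, 58 mm diameter, 62 mm tall, standing on one end of the shelf board; origin under its centre. Not to be disturbed.
- cutter: Loose round tin cookie cutter, ring of 64 mm diameter, 26 mm tall, on the shelf board; origin under its centre. Not to be disturbed.
- salt_pot: Loose blue ceramic salt pot with a cork lid, 52 mm diameter, 48 mm tall, on the shelf board; origin under its centre. Not to be disturbed.

How it is judged:
On the way, in this order (a step that is already met when the one before it is completed fails the run):
1. the gate is pushed fully open and its spring catch has clicked in (value of joint gate above 0.116 m), for 0.2 s.
2. then the carousel is turned until the marked jar stands at the front, held by the fingers (horizontal distance between marked_jar and front_spot below 0.012 m and value of joint gate above 0.116 m and contact force between the fingers and carousel above 1 N), for 0.2 s.
At the end, for the whole second after the job is handed in: The gate is latched open (slide above 0.116 m); the marked jar's centre is within 12 mm (horizontally) of the front spot; the carousel stands still (under 0.1 rad/s) and the fingers hold it with a contact force above 1 N (all of step 2 and angular speed of carousel below 0.1 rad/s); the arm keeps its last pose, push and grip.
It fails at once if the egg timer is shifted by more than 20 mm or tipped (distance of timer from where it was at the start of the episode above 0.02 m or angle between timer's own z axis and vertical above 0.4 rad).
It fails at once if the cookie cutter is shifted by more than 20 mm or tipped (distance of cutter from where it was at the start of the episode above 0.02 m or angle between cutter's own z axis and vertical above 0.4 rad).
It fails at once if the salt pot is shifted by more than 20 mm or tipped (distance of salt_pot from where it was at the start of the episode above 0.02 m or angle between salt_pot's own z axis and vertical above 0.4 rad).
It also fails if it takes over 64 s, if anything falls off the work surface, if the arm or the gripper's body presses on something with over 40 N, if the wrist force passes 120 N, or if a joint passes its speed limit or range.

## Working session

There is one attempt and no reset: what is moved stays moved. The work goes in short steps, Python scripts to look and compute and a tool call to move; the robot and the scene stay as the last step left them, time stands still between calls to the robot, and variables do not carry over. Pictures are saved under pics/ and viewed, and the job is handed in when it is done.

Besides the shell and the picture viewer there is one more tool, called after ">>>" as name([rows], argument=value, ...), one row to a line, values as JSON. play_rows: Moves the arm, as the interface text tells. Its arguments: {"type":"object","properties":{"rows":{"type":"array","items":{"type":"array"}},"force":{"type":"number"}},"required":["rows"]}

```bash
mkdir -p pics; ls
python3 - <<'E'
from plant import ctrl
import cv2
s=ctrl.get_state();print(s, ctrl.tips_ahead)
for n in("scene","side"):
    im=ctrl.get_image(n);cv2.imwrite(f"pics/{n}0.png",im["frame"][:,:,::-1]);print(n,im["fx"],im["cx"],im["cy"],im["rvec"],im["tvec"])
E
```

```text
pics
{'time': 0.0, 'joint_pos': array([-1.27009526e+00,  3.59498202e-01,  1.51142763e+00, -7.18399616e-06,
        1.27251656e+00, -1.15080908e-01]), 'qd': array([ 0.00145003, -0.00089767,  0.00116749, -0.00099169, -0.00010778,
        0.00015   ]), 'effort': array([-7.21046617e-04, -5.15376484e+01, -2.70728230e+01,  6.73074089e-02,
        3.51020170e-02, -1.42982444e-04]), 'eef_pos': array([ 0.24213072, -0.5481915 ,  0.21201551]), 'orientation': array([-2.63112457e+00,  1.71446677e+00,  2.24215151e-03]), 'force': array([ 0.67982119, -0.51612144, -0.19030537]), 'torque': array([-0.00863102,  0.0160601 , -0.0338601 ]), 'finger_gap': 0.08786794134339108} 0.011
scene 425.79236062116803 317.96989264136425 198.28925770226164 [ 1.94590011  1.63281881 -0.59613685] [-0.12118425 -0.40154789  1.30298607]
side 510.44242716398617 323.01183068891004 208.43034517616675 [ 2.37476244 -0.05640417  0.01390004] [-0.59017984  0.09512421  1.11121245]
```

View pics/scene0.png

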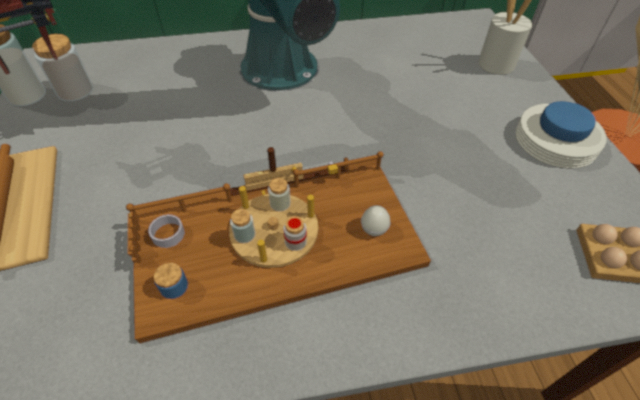

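View pics/side0.png

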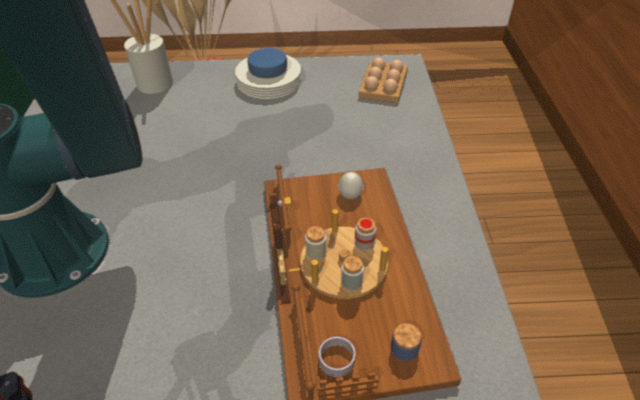

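The scene view shows the shelf, with the carousel centre near (273,228), the gate peg at (271,158) and the red jar at (295,226). In the side view the red jar is at (366,226) and the carousel hub at about (344,258). I'll enlarge both.

```bash
cat > h.py <<'E'
import numpy as np,cv2
from scipy.spatial.transform import Rotation as R
from plant import ctrl
def world(im,u,v,z=None,h=None):
    d=np.array([(u-im["cx"])/im["fx"],(v-im["cy"])/im["fy"],1.])
    Rm=R.from_rotvec(im["rvec"]).as_matrix();t=np.array(im["tvec"])
    c=-Rm.T@t; dw=Rm.T@d
    if h is not None: return c+dw*(h-c[2])/dw[2]
    return c+dw*z
def proj(im,p):
    q=cv2.projectPoints(np.array([p],float),np.array(im["rvec"]),np.array(im["tvec"]),np.array([[im["fx"],0,im["cx"]],[0,im["fy"],im["cy"]],[0,0,1]]),None)[0]
    return q.ravel()
def crop(im,x0,y0,x1,y1,k,name):
    cv2.imwrite(name,cv2.resize(im["frame"][y0:y1,x0:x1,::-1],None,fx=k,fy=k,interpolation=cv2.INTER_CUBIC))
E
python3 - <<'E'
from h import *
im=ctrl.get_image("scene");crop(im,210,135,350,275,4,"pics/sc1.png")
im=ctrl.get_image("side");crop(im,260,160,410,310,4,"pics/si1.png")
E
```

```text
(no output)
```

View pics/sc1.png

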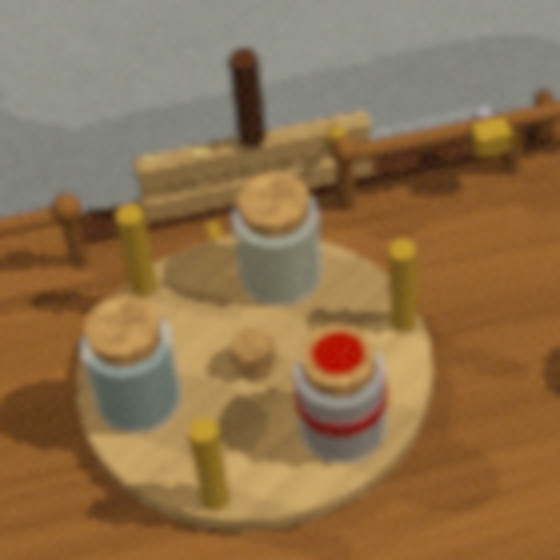

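View pics/si1.png

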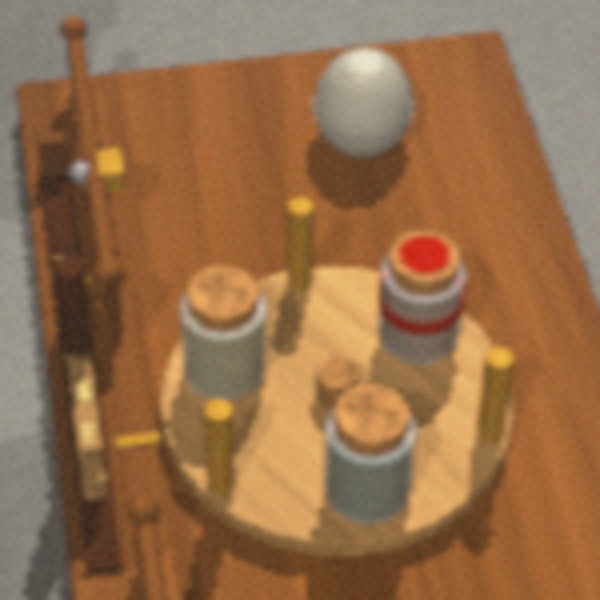

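```bash
cat > fit.py <<'E'
from h import *
sc=ctrl.get_image("scene");si=ctrl.get_image("side")
S=lambda p:(p[0]/4+210,p[1]/4+135)
I=lambda p:(p[0]/4+260,p[1]/4+160)
P={"jar":[(338,353),(425,253)],"jB":[(275,200),(223,294)],"jC":[(128,326),(375,416)],
"pg_a":[(131,212),(219,409)],"pg_b":[(402,247),(301,206)],"pg_c":[(205,430),(500,357)],"knob":[(244,57),(65,262)],"inlay":[(213,230),(138,438)],"ball":[(484,111),(79,171)]}
H=dict(jar=.103,jB=.103,jC=.103,pg_a=.101,pg_b=.101,pg_c=.101,knob=.132,inlay=.025,ball=.07)
for k,(a,b) in P.items():
    print(k,world(sc,*S(a),h=H[k])[:2].round(4),world(si,*I(b),h=H[k])[:2].round(4))
def m(k): a,b=P[k];return (world(sc,*S(a),h=H[k])+world(si,*I(b),h=H[k]))[:2]/2
ax=(m("jar")+m("jB")+m("jC"))/3;ax2=(m("pg_a")+m("pg_b")+m("pg_c"))/3
print("axis",ax,ax2)
for k in P:
    d=m(k)-(ax+ax2)/2;print(k,np.linalg.norm(d).round(4),np.degrees(np.arctan2(d[1],d[0])).round(1))
# board corners
for n,im,pts in(("sc",sc,[(140,333),(429,263),(381,155)]),("si",si,[(388,170),(459,381)])):
    for p in pts: print(n,p,world(im,*p,h=.025).round(4))
E
python3 fit.py
```

```text
jar [ 0.676  -0.0405] [ 0.6764 -0.043 ]
jB [ 0.576  -0.0583] [ 0.5742 -0.0651]
jC [ 0.6432 -0.1356] [ 0.6425 -0.1442]
pg_a [ 0.5697 -0.1299] [ 0.5698 -0.1349]
pg_b [ 6.158e-01 -5.000e-04] [ 0.6164 -0.0054]
pg_c [ 0.7069 -0.1052] [ 0.7057 -0.1102]
knob [ 0.5011 -0.0637] [ 0.4985 -0.0662]
inlay [ 0.5216 -0.092 ] [ 0.5285 -0.0924]
ball [0.5005 0.0639] [0.4993 0.0564]
axis [ 0.63137981 -0.08113531] [ 0.63071727 -0.08104068]
jar 0.0599 41.0
jB 0.0592 160.9
jC 0.06 -78.7
pg_a 0.0799 -140.0
pg_b 0.0795 100.8
pg_c 0.0798 -19.5
knob 0.1323 173.0
inlay 0.1066 -174.0
ball 0.1927 132.9
sc (140, 333) [ 0.8055 -0.3312  0.025 ]
sc (429, 263) [0.7581 0.2079 0.025 ]
sc (381, 155) [0.4518 0.1965 0.025 ]
si (388, 170) [0.7595 0.2003 0.025 ]
si (459, 381) [ 0.809  -0.3447  0.025 ]
```

```bash
cat >> h.py <<'E'
def Rd(yaw):  # tool down, tool x at world angle yaw (deg)
    c,s=np.cos(np.radians(yaw)),np.sin(np.radians(yaw))
    return np.array([[c,s,0],[s,-c,0],[0,0,-1]])
def yawnow():
    Rm=R.from_rotvec(ctrl.get_state()["orientation"]).as_matrix();return np.degrees(np.arctan2(Rm[1,0],Rm[0,0]))
def plan(tg):
    s=ctrl.get_state();R0=R.from_rotvec(s["orientation"]).as_matrix();p0=np.array(s["eef_pos"])
    for p,y in tg:
        sh=R0.T@(np.array(p)-p0)/.25; tu=R.from_matrix(R0.T@Rd(y)).as_rotvec()/np.pi
        print(tu.round(4).tolist(),sh.round(4).tolist(), "N rows>=",max(np.linalg.norm(sh)*.25/.0625,np.linalg.norm(tu)*180/10.7).round(1))
E
python3 - <<'E'
from h import *
print(yawnow())
for y in(95.1,-84.9): plan([((.500,-.065,.20),y),((.500,-.065,.104),y)])
im=ctrl.get_image("side")
for p in [(.5,-.065,.132),(.631,-.081,.066),(.571,-.0864,.066)]: print(proj(im,p))
E
```

```text
-66.17658202200177
[-0.0003, 0.0, -0.896] [-1.3533, -1.7245, 0.0512] N rows>= 15.1
[-0.0003, 0.0, -0.896] [-1.353, -1.7245, 0.4352] N rows>= 15.1
[0.0, 0.0002, 0.104] [-1.3533, -1.7245, 0.0512] N rows>= 8.8
[0.0, 0.0002, 0.104] [-1.353, -1.7245, 0.4352] N rows>= 8.9
[277.05590736 225.01537365]
[344.63285823 250.51093104]
[314.84108166 253.783594  ]
```

>>> play_rows([
  [[0,0,0.05],[-0.8,-1,0],87],
  [[0,0,0.104],[-0.8,-1,0],87],
  [[0,0,0.104],[-0.8,-1,0],87],
  [[0,0,0.104],[-0.8,-1,0],87],
  [[0,0,0.104],[-0.8,-1,0],87],
  [[0,0,0.104],[-0.8,-1,0],60],
  [[0,0,0.104],[-0.8,-1,0],60],
], force=15)

```text
time: 1.23
eef_pos: [0.3904, -0.2649, 0.213]
orientation: [2.32, -2.118, 0.0]
force: [-0.2, -0.8, 0.0]
finger_gap: 0.0703
```

Run:
```python
from h import *
print(yawnow(),ctrl.get_state()["joint_pos"])
plan([((.500,-.065,.20),-84.9),((.500,-.065,.104),-84.9)])
```

```text
-84.79455372194462 [-7.42400392e-01  1.72913070e-01  1.77612520e+00 -3.74569948e-04
  1.19226147e+00  7.37682147e-01]
[0.0, -0.0001, 0.0006] [-0.7566, -0.509, 0.0514] N rows>= 3.7
[0.0, -0.0001, 0.0006] [-0.7567, -0.509, 0.4354] N rows>= 4.0
```

>>> play_rows([
  [[0,0,0],[-0.757,-0.509,0],60],
  [[0,0,0],[-0.757,-0.509,0],60],
  [[0,0,0],[-0.757,-0.509,0],60],
  [[0,0,0],[-0.757,-0.509,0],60],
  [[0,0,0],[-0.757,-0.509,0],60],
  [[0,0,0],[-0.757,-0.509,0],60],
])

```text
time: 1.98
eef_pos: [0.4998, -0.0667, 0.2127]
orientation: [2.318, -2.119, 0.001]
force: [0.8, 0.2, -0.0]
finger_gap: 0.06
```

Run:
```python
from h import *
s=ctrl.get_state();print(s["eef_pos"],s["finger_gap"])
im=ctrl.get_image("wrist");cv2.imwrite("pics/w1.png",im["frame"][:,:,::-1])
print(im["T_tool_cam"],im["fx"],im["cx"],im["cy"])
im=ctrl.get_image("side");crop(im,210,140,360,290,4,"pics/si2.png")
```

```text
[ 0.49979725 -0.06667631  0.21266158] 0.06000546235558797
[[ 9.99999395e-01 -1.09966111e-03  2.32134317e-05  1.97774996e-05]
 [ 1.04930262e-03  9.60107719e-01  2.79628445e-01 -7.69951124e-02]
 [-3.29783920e-04 -2.79628251e-01  9.60108292e-01 -1.71067757e-01]
 [ 0.00000000e+00  0.00000000e+00  0.00000000e+00  1.00000000e+00]] 350.0278880831416 320.76500440794945 202.14374145210422
```

View pics/w1.png

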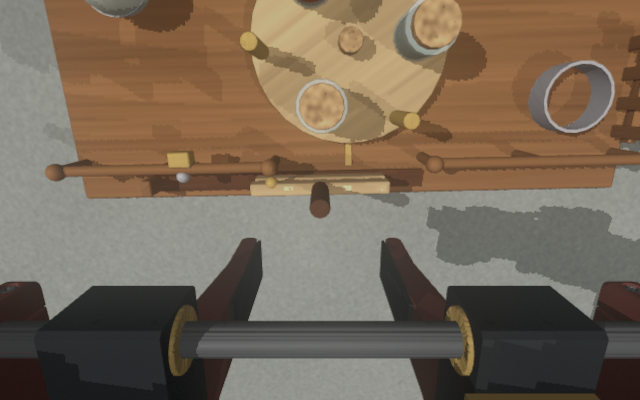

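View pics/si2.png

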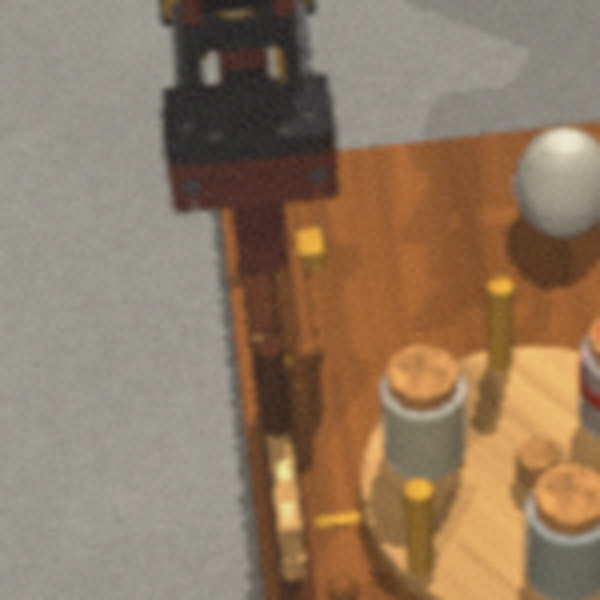

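The wrist view shows the dark gate peg top at about (319,208), centred between the jaws. The inlay is at (348,155) and the jar lid at (323,107).

```bash
cat >> h.py <<'E'
def wworld(im,s,u,v,h):
    R0=R.from_rotvec(s["orientation"]).as_matrix();T=np.array(im["T_tool_cam"])
    d=R0@T[:3,:3]@np.array([(u-im["cx"])/im["fx"],(v-im["cy"])/im["fy"],1.]);c=R0@T[:3,3]+np.array(s["eef_pos"])
    return c+d*(h-c[2])/d[2]
E
python3 - <<'E'
from h import *
s=ctrl.get_state();im=ctrl.get_image("wrist")
for n,u,v,h in[("knobtop",319,208,.132),("inlay",348,155,.025),("jarB",323,106,.103),("pegb",249,41,.101),("pega",411,121,.101),("gateL",250,193,.07),("gateR",389,190,.07)]: print(n,wworld(im,s,u,v,h).round(4))
plan([((.500,-.065,.104),-84.9)])
E
```

```text
knobtop [ 0.4984 -0.0656  0.132 ]
inlay [ 0.5247 -0.0928  0.025 ]
jarB [ 0.572  -0.0622  0.103 ]
pegb [ 0.6135 -0.0034  0.101 ]
pega [ 0.5667 -0.1324  0.101 ]
gateL [ 0.4882 -0.0021  0.07  ]
gateR [ 0.5022 -0.13    0.07  ]
[0.0001, -0.0002, -0.0002] [-0.0064, -0.0028, 0.4352] N rows>= 1.7
```

>>> play_rows([
  [[0,0,0],[-0.004,0,0.15],60],
  [[0,0,0],[-0.004,0.002,0.3],60],
  [[0,0,0],[-0.004,0.002,0.435],60],
  [[0,0,0],[-0.004,0.002,0.435],60],
  [[0,0,0],[-0.004,0.002,0.435],10],
  [[0,0,0],[-0.004,0.002,0.435],10],
  [[0,0,0],[-0.004,0.002,0.435],10],
  [[0,0,0],[-0.004,0.002,0.435],10],
  [[0,0,0],[-0.004,0.002,0.435],10],
  [[0,0,0],[-0.004,0.002,0.435],10],
], force=15)

```text
time: 3.38
eef_pos: [0.4991, -0.0657, 0.1043]
orientation: [2.317, -2.12, 0.001]
force: [-0.2, 0.3, 3.7]
finger_gap: 0.0155
```

Run:
```python
from h import *
s=ctrl.get_state();print(s["eef_pos"],s["finger_gap"],s["force"],yawnow())
p=s["eef_pos"]
d=np.array([-.0886,.9961,0])
plan([(p+d*x,-84.9) for x in(.09,.093,.095,.1)])
```

```text
[ 0.49908288 -0.06570125  0.10432722] 0.015499156390837437 [-0.24040125  0.34165915  3.69302892] -84.92122106788057
[0.0, -0.0003, -0.0001] [-0.36, 0.0, -0.0003] N rows>= 1.4
[0.0, -0.0003, -0.0001] [-0.372, 0.0, -0.0003] N rows>= 1.5
[0.0, -0.0003, -0.0001] [-0.38, 0.0, -0.0003] N rows>= 1.5
[0.0, -0.0003, -0.0001] [-0.4, 0.0, -0.0004] N rows>= 1.6
```

>>> play_rows([
  [[0,0,0],[-0.06,0,0],10],
  [[0,0,0],[-0.12,0,0],10],
  [[0,0,0],[-0.18,0,0],10],
  [[0,0,0],[-0.24,0,0],10],
  [[0,0,0],[-0.3,0,0],10],
  [[0,0,0],[-0.34,0,0],10],
  [[0,0,0],[-0.36,0,0],10],
  [[0,0,0],[-0.37,0,0],10],
  [[0,0,0],[-0.375,0,0],10],
  [[0,0,0],[-0.375,0,0],10],
])

```text
time: 4.62
eef_pos: [0.4892, 0.0249, 0.1043]
orientation: [2.316, -2.112, 0.005]
force: [-4.0, -18.5, 6.6]
finger_gap: 0.0155
```

Run:
```python
from h import *
s=ctrl.get_state();print(s["eef_pos"],s["finger_gap"],s["force"],yawnow())
im=ctrl.get_image("wrist");cv2.imwrite("pics/w2.png",im["frame"][:,:,::-1])
im=ctrl.get_image("scene");crop(im,210,115,350,255,4,"pics/sc3.png")
```

```text
[0.48921816 0.02488578 0.10429167] 0.015540087938674837 [ -3.95072536 -18.54679087   6.59587039] -84.71461672237594
```

View pics/w2.png

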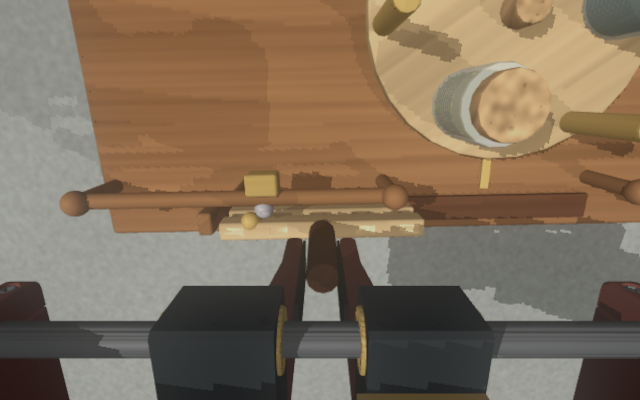

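View pics/sc3.png

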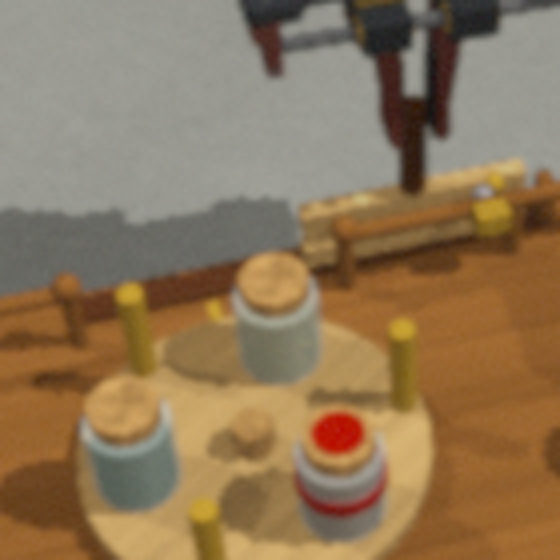

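The peg travelled 91 mm and then met an 18 N stop. In the wrist view the gate's gold nub (249,220) has passed the silver spring ball (263,211). I'll release, lift and check.

>>> play_rows([
  [[0,0,0],[0.006,0,0],40],
  [[0,0,0],[0.006,0,0],40],
  [[0,0,0],[0.006,0,0],40],
  [[0,0,0],[0.006,0,-0.15],40],
  [[0,0,0],[0.006,0,-0.3],40],
  [[0,0,0],[0.006,0,-0.44],40],
  [[0,0,0],[0.006,0,-0.44],40],
])

```text
time: 5.6
eef_pos: [0.4919, 0.0246, 0.2168]
orientation: [2.319, -2.114, 0.012]
force: [0.9, 0.1, 0.1]
finger_gap: 0.04
```

Run:
```python
from h import *
s=ctrl.get_state();print(s["eef_pos"],s["finger_gap"],s["force"],yawnow())
im=ctrl.get_image("wrist");cv2.imwrite("pics/w3.png",im["frame"][:,:,::-1])
im=ctrl.get_image("scene");crop(im,210,115,350,255,4,"pics/sc4.png")
```

```text
[0.49190547 0.02460872 0.2168234 ] 0.039988272680777655 [0.93003352 0.05465222 0.06468499] -84.71035367364307
```

View pics/w3.png

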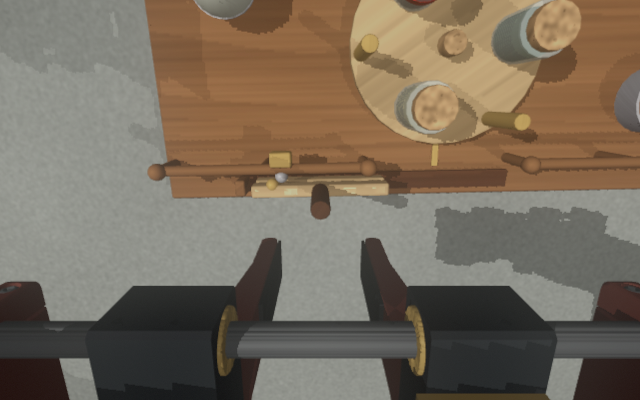

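View pics/sc4.png

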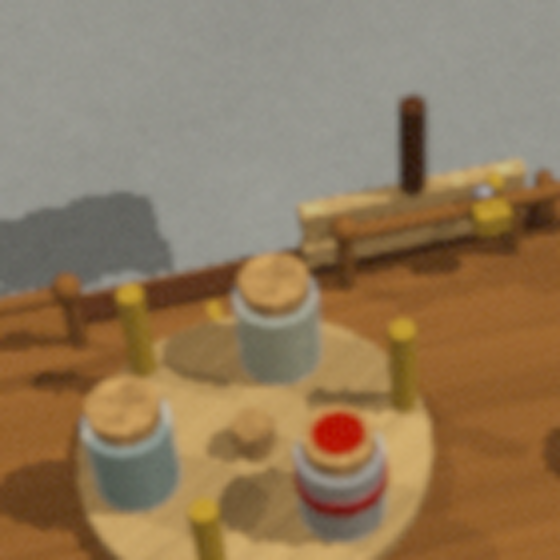

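The gate peg is at (320,209) in the wrist view and stayed put on release, with the nub at (272,184) past the ball at (281,177). Next I'll compute the slide value and plan the peg2 approach.

Run:
```python
from h import *
s=ctrl.get_state();im=ctrl.get_image("wrist")
k=wworld(im,s,320,209,.132);i=wworld(im,s,435,155,.025)
y=np.array([-.0886,.9961]);x=np.array([.9961,.0886])
a=np.array([.6305,-.081])
print(k,i,"slide vs axis",(k[:2]-a)@y,"vs inlay",(k[:2]-i[:2])@y, "moved",(k[:2]-[.4984,-.0656])@y, "yaw from inlay",np.degrees(np.arctan2(*(a-i[:2])[::-1])))
for n,u,v,h in[("jarB",434,107,.103),("pegb",369,43,.101),("pega",521,122,.101)]: print(n,wworld(im,s,u,v,h).round(4))
# peg2 at -19.5deg
p=a+.08*np.array([np.cos(np.radians(-19.2)),np.sin(np.radians(-19.2))]);print(p)
for yw in(70.8,-109.2): 
    q1=np.degrees(np.arctan2(p[1],p[0]));print(yw,"q6",q1-yw); plan([((*p,.2),yw)])
```

```text
[0.48710231 0.02436915 0.132     ] [ 0.5222889 -0.0922952  0.025    ] slide vs axis 0.11766324584853202 vs inlay 0.11932688970199458 moved 0.09061924584853204 yaw from inlay 5.959019634191883
jarB [ 0.5688 -0.0575  0.103 ]
pegb [ 0.6099 -0.0013  0.101 ]
pega [ 0.5638 -0.1293  0.101 ]
[ 0.70605011 -0.10730933]
70.8 q6 -79.44198680703771
[0.0033, 0.0014, -0.864] [0.605, -0.8168, 0.0532] N rows>= 14.5
-109.2 q6 100.55801319296229
[0.001, -0.0024, 0.136] [0.605, -0.8168, 0.0532] N rows>= 4.1
```

>>> play_rows([
  [[0,0,0.05],[0.15,-0.2,0.03],45],
  [[0,0,0.1],[0.3,-0.4,0.05],45],
  [[0.001,-0.002,0.136],[0.45,-0.6,0.053],45],
  [[0.001,-0.002,0.136],[0.605,-0.817,0.053],45],
  [[0.001,-0.002,0.136],[0.605,-0.817,0.053],45],
  [[0.001,-0.002,0.136],[0.605,-0.817,0.053],45],
  [[0.001,-0.002,0.136],[0.605,-0.817,0.053],45],
])

```text
time: 6.62
eef_pos: [0.7044, -0.1061, 0.1994]
orientation: [1.82, -2.558, -0.002]
force: [-0.2, -0.1, 0.3]
finger_gap: 0.0447
```

Run:
```python
from h import *
s=ctrl.get_state();print(s["eef_pos"],yawnow())
im=ctrl.get_image("wrist");cv2.imwrite("pics/w4.png",im["frame"][:,:,::-1])
plan([((.706,-.1073,.08),-109.2)])
```

```text
[ 0.70436263 -0.10610268  0.19936754] -109.15469427701494
[0.0004, -0.0004, 0.0003] [0.0019, -0.0075, 0.4794] N rows>= 1.9
```

View pics/w4.png

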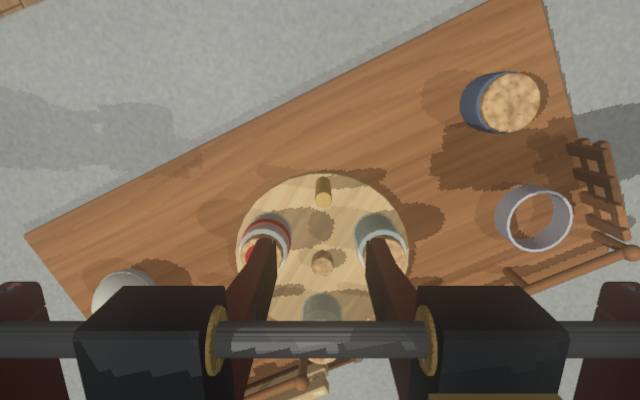

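The brass peg top is at (324,200), centred between the jaws, with jars on either side. The red jar is at (266,245).

Run:
```python
from h import *
s=ctrl.get_state();im=ctrl.get_image("wrist")
p=wworld(im,s,324,201,.101);print(p, wworld(im,s,321,262,.066))
plan([((*p[:2],.08),-109.2)])
```

```text
[ 0.70299088 -0.10835332  0.101     ] [ 0.63692875 -0.08287763  0.066     ]
[0.0002, -0.0004, 0.0003] [0.0099, 0.0042, 0.481] N rows>= 1.9
```

>>> play_rows([
  [[0,0,0],[0.006,-0.002,0.15],45],
  [[0,0,0],[0.006,-0.002,0.3],45],
  [[0,0,0],[0.006,-0.002,0.4],45],
  [[0,0,0],[0.006,-0.002,0.48],45],
  [[0,0,0],[0.006,-0.002,0.48],45],
  [[0,0,0],[0.006,-0.002,0.48],8],
  [[0,0,0],[0.006,-0.002,0.48],8],
  [[0,0,0],[0.006,-0.002,0.48],8],
  [[0,0,0],[0.006,-0.002,0.48],8],
  [[0,0,0],[0.006,-0.002,0.48],8],
  [[0,0,0],[0.006,-0.002,0.48],8],
], force=10)

```text
time: 8.1
eef_pos: [0.7052, -0.1081, 0.081]
orientation: [1.821, -2.559, 0.002]
force: [-1.4, -0.5, 5.0]
finger_gap: 0.0134
```

```bash
cat > arc.py <<'E'
from h import *
import sys
a=np.array([.6305,-.0810]);s=ctrl.get_state();e=s["eef_pos"];d=e[:2]-a
th=np.degrees(np.arctan2(d[1],d[0]));print(e,yawnow(),s["finger_gap"],s["force"],"theta",th,"r",np.linalg.norm(d),"to go",125.2-th,"q",s["joint_pos"].round(2))
n=int(sys.argv[1]);st=float(sys.argv[2])
plan([((*(a+.08*np.array([np.cos(np.radians(th+st*i)),np.sin(np.radians(th+st*i))])),.08),yawnow()+st*i) for i in range(1,n+1)])
E
python3 arc.py 12 6
```

```text
[ 0.70519722 -0.10812856  0.08095697] -109.14696545602207 0.013384421614700041 [-1.41890391 -0.45254691  4.97565025] theta -19.960022627016954 r 0.07947096345774793 to go 145.16002262701696 q [-0.25  0.64  1.37 -0.    1.13  1.66]
[-0.0001, -0.0004, -0.0333] [-0.0334, -0.0008, 0.0038] N rows>= 0.6
[-0.0001, -0.0004, -0.0667] [-0.0666, 0.0039, 0.0037] N rows>= 1.1
[-0.0001, -0.0004, -0.1] [-0.0991, 0.0121, 0.0037] N rows>= 1.7
[-0.0001, -0.0004, -0.1333] [-0.1305, 0.0237, 0.0036] N rows>= 2.2
[-0.0001, -0.0004, -0.1667] [-0.1606, 0.0385, 0.0036] N rows>= 2.8
[-0.0, -0.0004, -0.2] [-0.1889, 0.0563, 0.0036] N rows>= 3.4
[-0.0, -0.0004, -0.2333] [-0.2152, 0.077, 0.0035] N rows>= 3.9
[0.0, -0.0005, -0.2667] [-0.2393, 0.1004, 0.0035] N rows>= 4.5
[0.0, -0.0005, -0.3] [-0.2607, 0.1261, 0.0034] N rows>= 5.0
[0.0001, -0.0005, -0.3333] [-0.2793, 0.1539, 0.0034] N rows>= 5.6
[0.0001, -0.0005, -0.3667] [-0.295, 0.1836, 0.0034] N rows>= 6.2
[0.0001, -0.0005, -0.4] [-0.3074, 0.2147, 0.0033] N rows>= 6.7
```

>>> play_rows([
  [[0,0,-0.033],[-0.033,0,0],8],
  [[0,0,-0.067],[-0.067,0.004,0],8],
  [[0,0,-0.1],[-0.099,0.012,0],8],
  [[0,0,-0.133],[-0.13,0.024,0],8],
  [[0,0,-0.167],[-0.161,0.038,0],8],
  [[0,0,-0.2],[-0.189,0.056,0],8],
  [[0,0,-0.2],[-0.189,0.056,0],8],
])

```text
time: 8.98
eef_pos: [0.7066, -0.0582, 0.081]
orientation: [2.522, -1.87, -0.001]
force: [-2.7, -0.3, 5.0]
finger_gap: 0.0135
```

```bash
python3 arc.py 12 6
```

```text
[ 0.70662739 -0.05820846  0.08098451] -73.10175809426184 0.01350354183673956 [-2.7350027  -0.25555811  4.99902313] theta 16.667007406920575 r 0.07946592683060102 to go 108.53299259307943 q [-0.18  0.63  1.38 -0.    1.13  1.1 ]
[0.0005, -0.0002, -0.0333] [-0.0334, -0.0005, 0.0039] N rows>= 0.6
[0.0005, -0.0002, -0.0667] [-0.0666, 0.0046, 0.0039] N rows>= 1.1
[0.0005, -0.0001, -0.1] [-0.0989, 0.0131, 0.0039] N rows>= 1.7
[0.0005, -0.0001, -0.1333] [-0.1303, 0.025, 0.0039] N rows>= 2.2
[0.0006, -0.0001, -0.1667] [-0.1602, 0.0401, 0.0039] N rows>= 2.8
[0.0006, -0.0, -0.2] [-0.1883, 0.0582, 0.0039] N rows>= 3.4
[0.0006, -0.0, -0.2333] [-0.2144, 0.0792, 0.0039] N rows>= 3.9
[0.0006, 0.0, -0.2667] [-0.2382, 0.1028, 0.0039] N rows>= 4.5
[0.0006, 0.0001, -0.3] [-0.2594, 0.1287, 0.004] N rows>= 5.0
[0.0006, 0.0001, -0.3333] [-0.2778, 0.1567, 0.004] N rows>= 5.6
[0.0006, 0.0001, -0.3667] [-0.2931, 0.1865, 0.004] N rows>= 6.2
[0.0006, 0.0001, -0.4] [-0.3052, 0.2177, 0.0041] N rows>= 6.7
```

Low force and on the arc. I'll go on for 60°.

>>> play_rows([
  [[0,0,-0.033],[-0.033,0,0],8],
  [[0,0,-0.067],[-0.067,0.005,0],8],
  [[0,0,-0.1],[-0.099,0.013,0],8],
  [[0,0,-0.133],[-0.13,0.025,0],8],
  [[0,0,-0.167],[-0.16,0.04,0],8],
  [[0,0,-0.2],[-0.188,0.058,0],8],
  [[0,0,-0.233],[-0.214,0.079,0],8],
  [[0,0,-0.267],[-0.238,0.103,0],8],
  [[0,0,-0.3],[-0.259,0.129,0],8],
  [[0,0,-0.333],[-0.278,0.157,0],8],
  [[0,0,-0.333],[-0.278,0.157,0],8],
])

```text
time: 10.35
eef_pos: [0.6488, -0.0021, 0.081]
orientation: [-3.12, 0.363, 0.002]
force: [0.9, 4.8, 2.0]
finger_gap: 0.0139
```

```bash
python3 arc.py 8 6
```

```text
[ 0.64879642 -0.00209488  0.08096762] -13.287595253414066 0.013853764648413994 [0.92148589 4.81612704 2.00001259] theta 76.94504556817623 r 0.08099862488656961 to go 48.254954431823776 q [-0.11  0.56  1.53  0.    1.05  0.12]
[-0.0001, 0.0004, -0.0333] [-0.0334, 0.0059, 0.0039] N rows>= 0.6
[-0.0001, 0.0004, -0.0667] [-0.0665, 0.0113, 0.004] N rows>= 1.1
[-0.0001, 0.0004, -0.1] [-0.0988, 0.0201, 0.004] N rows>= 1.7
[-0.0001, 0.0004, -0.1333] [-0.13, 0.0322, 0.004] N rows>= 2.2
[-0.0002, 0.0004, -0.1667] [-0.1598, 0.0475, 0.0041] N rows>= 2.8
[-0.0002, 0.0004, -0.2] [-0.1878, 0.0659, 0.0041] N rows>= 3.4
[-0.0002, 0.0004, -0.2333] [-0.2138, 0.0871, 0.0041] N rows>= 3.9
[-0.0002, 0.0003, -0.2667] [-0.2374, 0.1108, 0.0041] N rows>= 4.5
```

>>> play_rows([
  [[0,0,-0.033],[-0.033,0.002,0],8],
  [[0,0,-0.067],[-0.067,0.007,0],8],
  [[0,0,-0.1],[-0.099,0.016,0],8],
  [[0,0,-0.133],[-0.13,0.028,0],8],
  [[0,0,-0.167],[-0.16,0.044,0],8],
  [[0,0,-0.2],[-0.188,0.062,0],8],
  [[0,0,-0.233],[-0.214,0.083,0],8],
  [[0,0,-0.267],[-0.237,0.107,0],8],
  [[0,0,-0.267],[-0.237,0.107,0],8],
  [[0,0,-0.267],[-0.237,0.107,0],8],
])

```text
time: 11.6
eef_pos: [0.5829, -0.0133, 0.0809]
orientation: [-2.996, -0.931, 0.007]
force: [-5.6, 7.3, 8.2]
finger_gap: 0.0137
```

```bash
python3 arc.py 1 1
python3 - <<'E'
from h import *
im=ctrl.get_image("scene");crop(im,210,115,350,255,4,"pics/sc5.png")
im=ctrl.get_image("side");crop(im,260,160,410,310,4,"pics/si5.png")
im=ctrl.get_image("wrist");cv2.imwrite("pics/w5.png",im["frame"][:,:,::-1])
E
```

```text
[ 0.58288928 -0.01327234  0.08088437] 34.53803505577025 0.013688884000817024 [-5.61933092  7.28280899  8.16204642] theta 125.10618463173932 r 0.08278778267205764 to go 0.09381536826067816 q [-0.14  0.48  1.68  0.    0.98 -0.75]
[-0.0017, 0.0008, -0.0056] [-0.0055, 0.0113, 0.0035] N rows>= 0.1
```

View pics/sc5.png

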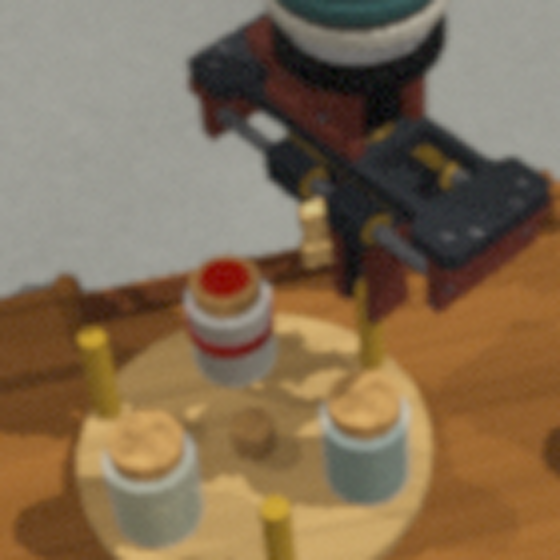

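View pics/si5.png

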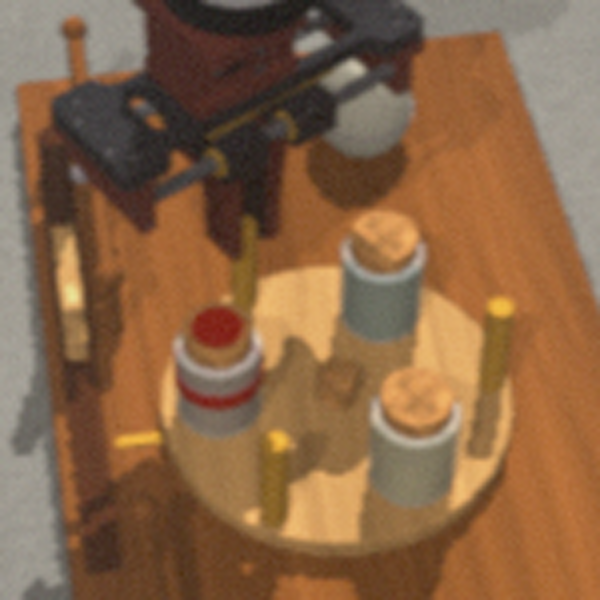

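View pics/w5.png

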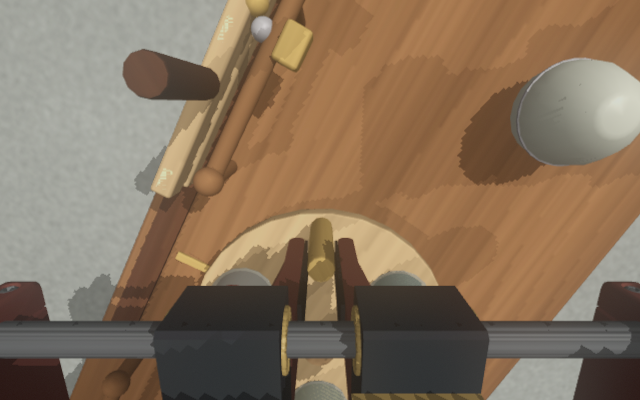

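The red lid is at (223,281) in the scene crop and (218,327) in the side crop. The other lids and pegs are visible too, and the gate is still past the ball. I'll measure the angle from all of them.

Run:
```python
from h import *
sc=ctrl.get_image("scene");si=ctrl.get_image("side")
a=np.array([.631,-.081])
Sc={"jar":[(223,281),.103,0],"jX":[(151,440),.103,120],"jY":[(367,402),.103,-120],"pg":[(92,337),.101,60],"pg1":[(275,505),.101,180]}
Si={"jar":[(218,327),.103,0],"jX":[(421,396),.103,120],"jY":[(385,238),.103,-120],"pg":[(278,440),.101,60],"pg1":[(500,308),.101,180]}
W={}
for k in Sc:
    w1=world(sc,Sc[k][0][0]/4+210,Sc[k][0][1]/4+115,h=Sc[k][1])[:2];w2=world(si,Si[k][0][0]/4+260,Si[k][0][1]/4+160,h=Si[k][1])[:2]
    d=(w1+w2)/2-a;print(k,w1.round(4),w2.round(4),np.linalg.norm(d).round(4),((np.degrees(np.arctan2(d[1],d[0]))-Sc[k][2])%360).round(1)); W[k]=(w1+w2)/2
print("axis",(W["jar"]+W["jX"]+W["jY"])/3)
# inlay line both ends, side crop (115,440)-(160,437)
print([world(si,u/4+260,v/4+160,h=.025).round(4) for u,v in((115,440),(160,437))])
```

```text
jar [ 0.5721 -0.084 ] [ 0.571  -0.0863] 0.0596 184.0
jX [ 0.665  -0.1263] [ 0.6651 -0.1335] 0.0596 184.9
jY [ 0.6603 -0.0246] [ 0.6573 -0.0318] 0.0597 182.2
pg [ 0.5959 -0.1505] [ 0.5965 -0.1544] 0.0795 184.0
pg1 [ 0.7096 -0.074 ] [ 0.7097 -0.0794] 0.0788 183.2
axis [ 0.63182261 -0.08106889]
[array([ 0.5167, -0.093 ,  0.025 ]), array([ 0.5397, -0.0923,  0.025 ])]
```

The jar is at about 184°, against a target of 185–186°, so it is roughly 2 mm off with a 12 mm tolerance. I'll hold briefly, then do a final check.

>>> play_rows([
  [[0,0,0],[-0.005,0.006,0],8],
  [[0,0,0],[-0.005,0.006,0],8],
  [[0,0,0],[-0.005,0.006,0],8],
  [[0,0,0],[-0.005,0.006,0],8],
  [[0,0,0],[-0.005,0.006,0],8],
])

```text
time: 12.48
eef_pos: [0.5816, -0.0142, 0.0809]
orientation: [-2.995, -0.925, 0.009]
force: [-3.8, 5.1, 7.2]
finger_gap: 0.0133
```

```bash
python3 arc.py 1 1
python3 - <<'E'
from h import *
im=ctrl.get_image("side");crop(im,260,160,410,310,4,"pics/si6.png")
im=ctrl.get_image("scene");cv2.imwrite("pics/sc6.png",im["frame"][:,:,::-1])
print(ctrl.get_state()["qd"].round(4),ctrl.get_state()["time"])
E
```

```text
[ 0.58163823 -0.01416644  0.08089664] 34.322616124735276 0.01332083827851324 [-3.84193298  5.1414277   7.20923059] theta 126.17040063591664 r 0.08279007731049565 to go -0.9704006359166328 q [-0.15  0.48  1.68  0.    0.99 -0.75]
[-0.0027, 0.0012, -0.0056] [-0.0052, 0.0114, 0.0035] N rows>= 0.1
[ 0.0008 -0.0013  0.0008 -0.0002  0.0014  0.0002] 12.575
```

View pics/si6.png

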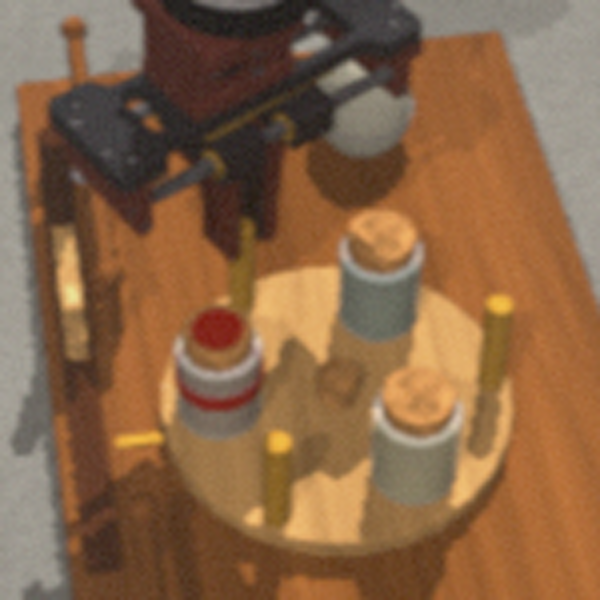

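View pics/sc6.png

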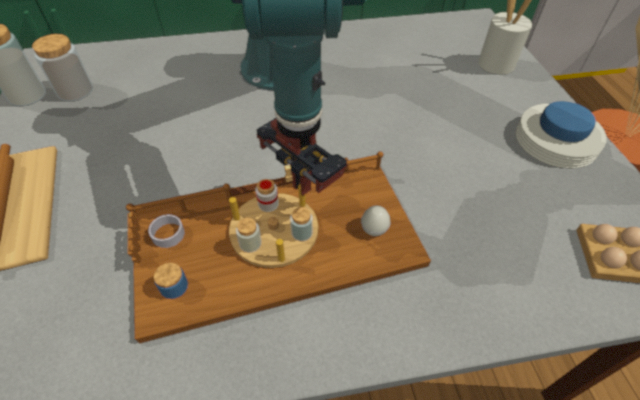

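The red jar at scene (265,190) stands at the front in the opening and the gate is still open. The timer (376,221), cutter (166,231) and salt pot (171,280) are where they began, and the grip is holding, so I'm handing in.

```bash
python3 -c "
from plant import ctrl
print(ctrl.sign_off())"
```

```text
the job is handed in; nothing more can be done
None
```

The gate is open on its catch and the marked jar stands at the front. The gripper is still closed on a carousel peg, and the job is handed in. It took about 12.6 s on the robot's clock; the hand-in reported no verdict.

- **Gate:** I gripped the gate's peg and slid it 91 mm until it hit its stop at about 18 N. After I let go it stayed put, with the nub past the spring ball. The slide measured 0.118 to 0.119 m from the images. That is above the 0.116 m limit, but only by about the 2 mm camera calibration error.
- **Carousel:** I gripped peg2 and turned the carousel about 145° anticlockwise. The jar then measured about 184° from both cameras, against a target of 185–186°, so roughly 2 mm off with 12 mm allowed. I nudged it about 1° further. After that I judged it only by eye and by the gripper's position.
- **Hold:** At the last check the fingers were closed on the peg (13.3 mm opening, 10 N grip set) and the arm was still. The wrist force was under 10 N.
- **Other objects:** The egg timer, cookie cutter and salt pot looked unmoved in the final picture.

Two readings disagreed slightly. At the end the gripper sat about 83 mm from my estimate of the axis, where 80 mm is expected. The jar angles read from the pictures spread between 182° and 185°.

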